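# Set a grooved rail against the fence and the flip stop

### The job

Get the grooved rail ready for marking out on the stop board, by pushing only, with the fingers shut: flip the left-hand stop of the fence (left as the robot sees it) down, leaving the right-hand stop folded back. Tip the standing rail over so that it lies flat with its groove up, and push it fully home, its long edge flat along the fence and its left end against the lowered stop. Never pick the rail up, and leave the other things lying about where they are.

Things in the scene. Friction and masses are not known exactly. Their poses are not given: they have to be found in the camera images.
- fence_face (a point): Foot of the fixed fence's working face, at mid length, on the stop board's top (20 mm above the bench). Axes: x level, from the robot's side into the face; y left along the fence; z up. Fence: aluminium bar 456 mm long, 25 thick, 45 high. The fixed plywood board reaches 195 mm in front of the face, 70 mm behind, 230 mm to each side.
- left_stop (a joint): Hinge of the left-hand flip stop, an aluminium L 18 mm wide on top of the fence: 2.8 to 2.9 rad = folded back (at the start), 0 = down, foot hanging in front of the fence. It turns freely about the fence's direction: pushed towards the robot by the top of the standing foot it passes over and falls to 0 by itself from about 2.1 rad; let go before that, it falls back. Pushed low down it binds.
- left_stop_pivot (a point): Pivot of the left-hand stop on its fixed carriage, 60 mm above the board, 9 mm behind the fence's face; axes as fence_face. Folded back, the stop's foot stands up behind it, its rear side 36 mm (root) to 20 mm (tip) behind the pivot. Down, the foot's right-hand side, which the rail's end meets, is 9 mm right of the pivot. Carriage ears and knob (31 mm to the left) rise 7 mm above the pivot.
- left_stop_foot (a point): Middle of the tip of the left-hand stop's foot; moves with the stop. The foot is 12 mm thick and 56 mm long, square to an arm of 30 mm from the pivot. Folded back, the tip is about 63 mm above the pivot; down, it is 30 mm in front of the pivot and 4 mm above the board.
- right_stop (a joint): Hinge of the right-hand flip stop, same make and values; it starts folded back (2.8 to 2.9 rad) and must stay so.
- right_stop_pivot (a point): Pivot of the right-hand stop, 65 mm or more to the right of the left-hand one on the same fence, with the same sizes. Folded back, nothing of it stands in front of the fence and the rail passes by.
- rail_mid (a point): Centre of the loose wooden rail, 150 x 50 x 20 mm, 0.1 to 0.2 kg, a groove 8 mm wide along the middle of one wide face. x: out of the grooved face; y: along the rail; z: across its width. It starts standing on a long narrow edge (z up), about parallel to the fence, its groove to the robot, its centre 80 to 93 mm in front of the fence's face.
- tape_measure: Tape measure, 71 x 34 x 64 mm, on the board's front left; origin at the centre of its underside.
- pencil: Flat carpenter's pencil, 178 x 15 x 8 mm, on the board's front; origin at the centre of its underside.
- short_offcut: Small wooden offcut, 75 x 40 x 20 mm, on the board's front right; origin at the centre of its underside.
- bolt: Bolt standing on its head, 38 mm high, 21 mm across, on the board near its left end; origin at the centre of its underside.

How it is judged:
At the end, for the whole second after the job is handed in: The left-hand stop is down (within 0.06 rad) and the right-hand one still folded back; the rail lies flat on the board at rest, groove up, parallel to the fence within 0.03 rad, its edge within 3 mm of the fence's face and its left end within 3 mm of the lowered stop's foot (value of joint left_stop below 0.06 rad and value of joint right_stop above 2.6 rad and angle between rail_mid's own x axis and vertical below 0.05 rad and angle between the z axis of rail_mid and the x axis of fence_face, either way round below 0.03 rad and x of rail_mid in the frame of fence_face between -0.028 and -0.022 m and z of rail_mid in the frame of fence_face below 0.013 m and y of rail_mid in the frame of left_stop_pivot between -0.087 and -0.081 m and linear speed of rail below 0.01 m/s); the robot touches nothing.
It fails at once if the rail is picked up: its centre rises more than 10 mm above its standing height, or more than 10 mm above its place once it lies flat (z of rail_mid in the frame of fence_face above 0.035 m or (angle between rail_mid's own x axis and vertical below 0.12 rad and z of rail_mid in the frame of fence_face above 0.02 m)).
It fails at once if the right-hand stop is flipped out of its folded position (value of joint right_stop below 2.5 rad).
It fails at once if a bystander is shifted by more than 15 mm (distance of any of tape_measure, pencil, short_offcut, bolt from where it was at the start of the episode above 0.015 m).
It also fails if it takes over 72 s, if anything falls off the work surface, if the arm or the gripper's body presses on something with over 40 N, if the wrist force passes 120 N, or if a joint passes its speed limit or range.

### The arm

A 6-joint arm with a two-finger parallel gripper is mounted at the origin on a cart in front of the work surface, level with it; the furniture and walls round the work are solid. World frame = base frame: x ahead of the robot, y to its left, z up, the work surface at z = 0. Lengths are in m, angles in rad, forces in N, time in s.
With the tool pointing down it reaches from about 0.275 to 0.85 m from the base axis. Payload 5.2 kg.
Tool frame: the origin (TCP) lies at the very end of the fingers, on their centre line; the grasp point (between the pads) lies 19 mm behind it; z points along the fingers, y is the direction in which the jaws open and shut (so a half turn about z gives the same grasp; the last joint's range is limited). The gripper opens to 85 mm and grips with 20 to 120 N. Pads are 22 mm wide; open, the fingers measure 114 mm over their backs; the gripper's body (76 mm by 85 mm) begins 54 mm behind the grasp point. The pads swing forward as they close: fully open they stand 13 mm farther back than shut.
Start: joints at [-1.536, 0.259, 1.535, -0, 1.348, -0.203], TCP at [0.13, -0.535, 0.231] pointing down, gripper open.
Joint ranges: [-3.14, 3.14], [-0.91, 2.08], [0.19, 2.58], [-1.22, 4.36], [0.22, 2.71], [-3.12, 3.12]. Speed limits (rad/s): [2.57, 2.57, 3.14, 3.14, 3.14, 3.14].

### API

Orientations are given as a unit quaternion [w, x, y, z].
In Python, from bench import bot gives the robot as it stands.
- The arm moves only by the tool step_arm, never from a script. Its argument "commands" is a list of rows, each an object with "slide": the shift along the world's x, y, z in m, a list of three; "rotation": the turn, a rotation vector about the world's x, y, z in degrees, a list of three; "jaw": the opening, from -1 (shut) to 1 (fully open). A call has exactly 8 rows; each row shifts and turns the pose as measured when the row begins; what a row does not reach is not made up. A row lasts 1/10 s, in which the tool goes at most 50 mm and 8.59 degrees, less where a joint would pass 70% of its speed; a pose out of reach is approached as far as the arm can. A call with a gripper value outside its range is refused whole. The fingers move at their own pace and stop on an object; "newtons" is the grip in N (left out, the last holds). Time passes only in rows, so rows that do not move let the fingers close, or fill a call up. It gives the time, the measured TCP pose, the force and the opening at its end, in the units of the state.
- bot.observe(): the state, without advancing time (a new reading comes with each control period).
- bot.snapshot(name): name is "scene" or "top"; returns a dict with "color" (420x560x3 uint8, red, green, blue), "depth" (420x560 float32, m along the optical axis (not along the pixel's ray), 0 where there is no reading), "camera_matrix" (3x3 intrinsics, pixels), "xyz" and "rotation" of the camera in the world. Camera axes: x right, y down, z forward; pixel columns grow to the right and rows downward; lengths in m; the calibration is good to about 2 mm. A picture is of the moment at which its call begins.
- bot.hand_in(): hands the job in, once; it reports no verdict.
The state is a dict: "time_s": time; "joint_pos": joint angles; "joint_vel": joint speeds; "effort": joint torques, N m; "ee_pos": TCP position; "tcp_rot": TCP orientation; "contact_force": force on the tool from outside, world axes, zero at the start; "torque": the same for the moment, N m; "opening": finger opening in m.
Only numpy, scipy, OpenCV 4.12 (cv2) and the standard library are available. Lean on these libraries where they do the work, as an engineer would, in place of code of your own. Each camera call takes 0.05 s, during which the arm holds its last target. There are 200 camera calls.

## Working session

There is one attempt and no reset: what is moved stays moved. The work goes in short steps, Python scripts to look and compute and a tool call to move; the robot and the scene stay as the last step left them, time stands still between calls to the robot, and variables do not carry over. Pictures are saved under pics/ and viewed, about 8 in all and at most 12, crops included, and the job is handed in when it is done.

Besides the shell and the picture viewer there is one more tool, called after "Emit:" as a command line: name --argument value ..., lists and objects as JSON in quotes. step_arm: Moves the arm, as the interface text tells. Its arguments: {"type":"object","properties":{"commands":{"type":"array"},"newtons":{"type":"number"}},"required":["commands"]}

```bash
mkdir -p pics; cat > h.py <<'E'
from bench import bot
import numpy as np, cv2
def snap(n,f=None):
    s=bot.snapshot(n); np.savez('pics/%s.npz'%(f or n),**s)
    cv2.imwrite('pics/%s.png'%(f or n),s['color'][:,:,::-1]); return s
def pt(s,u,v,d=None):
    K=s['camera_matrix']; 
    if d is None:
        p=s['depth'][v-1:v+2,u-1:u+2]; p=p[p>0]; d=np.median(p) if p.size else 0
    c=np.array([(u-K[0,2])/K[0,0]*d,(v-K[1,2])/K[1,1]*d,d]); return np.round(s['rotation']@c+s['xyz'],4)
def atz(s,u,v,z):
    K=s['camera_matrix']; r=s['rotation']@np.array([(u-K[0,2])/K[0,0],(v-K[1,2])/K[1,1],1]); return np.round(s['xyz']+r*(z-s['xyz'][2])/r[2],4)
def ld(f): return dict(np.load('pics/%s.npz'%f))
E
python3 - <<'E'
from h import *
for n in ('top','scene'):
    s=snap(n,n+'0'); print(n,s['xyz'],s['rotation'].round(3),s['camera_matrix'])
o=bot.observe(); print(o)
a=cv2.imread('pics/top0.png');b=cv2.imread('pics/scene0.png')
E
```

```text
top [0.38732408 0.09809634 1.13898859] [ 0.04  -0.696  0.716 -0.023] [[520.53924189   0.         285.88633505]
 [  0.         520.53924189 205.40399725]
 [  0.           0.           1.        ]]
scene [0.02096537 0.69185    0.54080482] [ 0.149 -0.275  0.823 -0.473] [[427.77461221   0.         282.96618525]
 [  0.         427.77461221 205.0670063 ]
 [  0.           0.           1.        ]]
{'time_s': 0.1, 'joint_pos': array([-1.53578778e+00,  2.59290002e-01,  1.53597570e+00,  9.73582760e-06,
        1.34801295e+00, -2.02825039e-01]), 'joint_vel': array([ 0.00107854, -0.00226395, -0.00073102, -0.00084064,  0.00110272,
        0.00104472]), 'effort': array([ 3.23778710e-03, -4.46968138e+01, -2.91250080e+01, -3.67532321e-04,
        6.21080515e-03, -1.04280429e-05]), 'ee_pos': array([ 0.12957445, -0.5340272 ,  0.23054631]), 'tcp_rot': array([-8.39633384e-04,  9.92937502e-01,  1.18635605e-01,  7.53814343e-05]), 'contact_force': array([-0.06128901, -0.02374313,  0.26335336]), 'torque': array([0.0370402 , 0.011504  , 0.01800125]), 'opening': 0.08554179859716161}
```

View pics/top0.png

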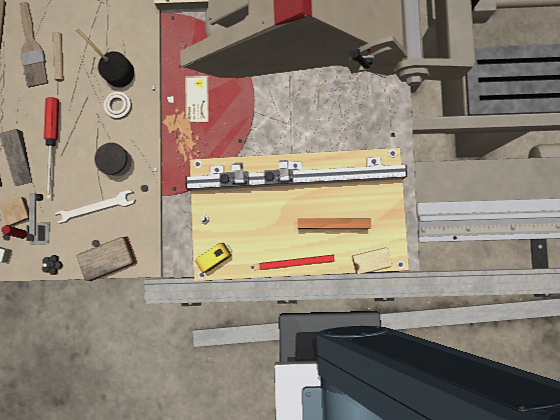

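View pics/scene0.png

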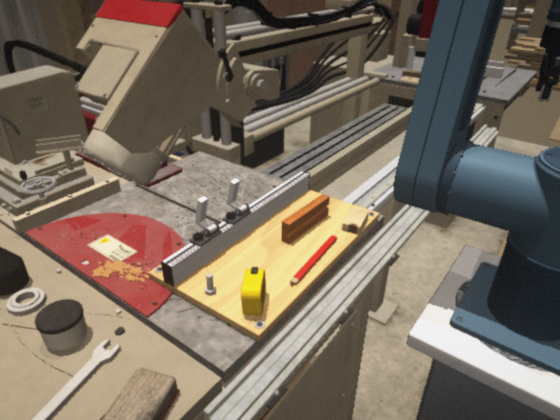

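The top view shows the fence at v≈178, with stops at u≈235 and 275–290. The rail is at (298–371, 224), the bolt at (205,219), the tape at (212,256), the pencil at (292,262) and the offcut at (372,261). A saw head hangs behind the fence at the top.

```bash
python3 - <<'E'
from h import *
a=cv2.imread('pics/top0.png')[140:240,180:420]; b=cv2.imread('pics/scene0.png')[165:305,150:390]
cv2.imwrite('pics/c1.png',cv2.resize(a,None,fx=3.3,fy=3.3,interpolation=cv2.INTER_CUBIC))
cv2.imwrite('pics/c2.png',cv2.resize(b,None,fx=3.3,fy=3.3,interpolation=cv2.INTER_CUBIC))
s=ld('top0')
for n,u,v in [('railL',300,224),('railR',369,224),('fenL',195,183),('fenR',400,173),('board',260,240),('stopL',236,178),('saw',250,60),('saw',330,60),('saw',300,20),('saw',200,60),('saw',390,70),('saw',270,73),('arb',400,140)]: print(n,pt(s,u,v))
K=s['camera_matrix'];d=s['depth'];vv,uu=np.mgrid[:420,:560]
P=np.stack([(uu-K[0,2])/K[0,0]*d,(vv-K[1,2])/K[1,1]*d,d],-1)@s['rotation'].T+s['xyz']
m=(P[...,2]>.064)&(vv>180)&(vv<240)&(uu>280)&(uu<390)
q=P[m];print('rail top',m.sum(),q.mean(0),q.min(0),q.max(0)); print(np.polyfit(q[:,1],q[:,0],1))
m=(P[...,2]>.06)&(P[...,2]<.07)&(vv>160)&(vv<192)&(uu>185)&(uu<410)
q=P[m];print('fence top',m.sum(),q.mean(0),q.min(0),q.max(0)); print(np.polyfit(q[:,1],q[:,0],1))
m=(P[...,2]>.11)&(vv>140)&(vv<192)&(uu>185)&(uu<410)
for u,v,p in zip(uu[m],vv[m],P[m]): print(u,v,p.round(3))
E
```

```text
Traceback (most recent call last):
  File "h.py", line 10, in pt
    c=np.array([(u-K[0,2])/K[0,0]*d,(v-K[1,2])/K[1,1]*d,d]); return np.round(s['rotation']@c+s['xyz'],4)
                                                                             ~~~~~~~~~~~~~^~
ValueError: matmul: Input operand 1 has a mismatch in its core dimension 0, with gufunc signature (n?,k),(k,m?)->(n?,m?) (size 3 is different from 4)
```

View pics/c1.png

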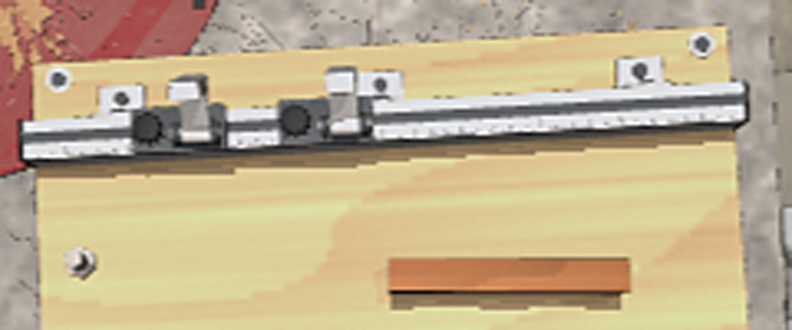

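View pics/c2.png

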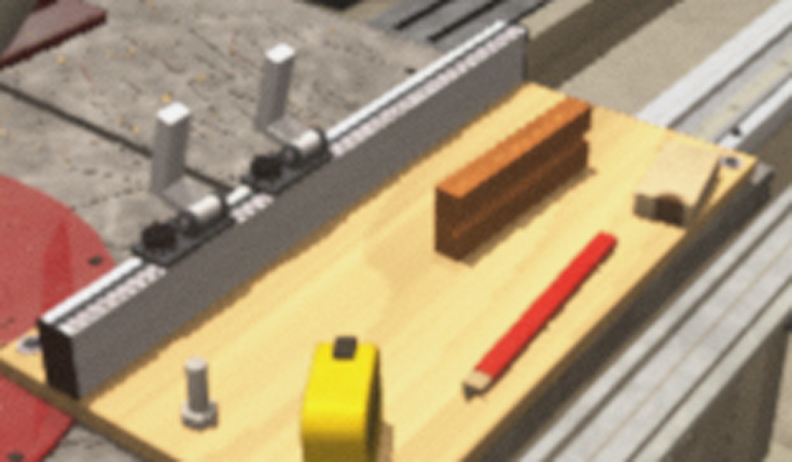

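The crops show the left stop's foot at top pixel (237,166) and its barrel at (241,178). The right foot is at (283,164) and its barrel at (285,176). The camera rotation is a quaternion, so I'm fixing the helper.

```bash
sed -i "s/s\['rotation'\]@/R(s)@/g; s/^def pt/from scipy.spatial.transform import Rotation\ndef R(s):\n    q=s['rotation']; return Rotation.from_quat([q[1],q[2],q[3],q[0]]).as_matrix()\ndef cloud(s):\n    K=s['camera_matrix'];d=s['depth'];vv,uu=np.mgrid[:420,:560]\n    return uu,vv,np.stack([(uu-K[0,2])\/K[0,0]*d,(vv-K[1,2])\/K[1,1]*d,d],-1)@R(s).T+s['xyz']\ndef pt/" h.py
python3 - <<'E'
from h import *
s=ld('top0')
for n,u,v in [('railL',300,224),('railR',369,224),('fenL',195,183),('fenR',400,173),('board',260,240),('stopL',236,178),('saw',250,60),('saw',330,60),('saw',300,20),('saw',200,60),('saw',390,70),('saw',270,73),('arb',412,60),('tab',300,120)]: print(n,pt(s,u,v))
uu,vv,P=cloud(s)
m=(P[...,2]>.064)&(vv>205)&(vv<240)&(uu>280)&(uu<390)
q=P[m];print('rail top',m.sum(),q.mean(0),q.min(0),q.max(0)); print(np.polyfit(q[:,1],q[:,0],1))
m=(P[...,2]>.06)&(P[...,2]<.07)&(vv>160)&(vv<192)&(uu>185)&(uu<410)
q=P[m];k=np.polyfit(q[:,1],q[:,0],1);r=q[:,0]-np.polyval(k,q[:,1]);print('fence top',m.sum(),q.mean(0),q.min(0),q.max(0),k,np.percentile(r,[2,98]))
m=(P[...,2]>.11)&(vv>140)&(vv<192)&(uu>185)&(uu<410)
for l,h in((0,260),(260,400)):
    q=P[m&(uu>l)&(uu<h)]; print('foot',len(q),q.mean(0),q.min(0),q.max(0))
for n,z,L in[('rail',.07,[(297.5,218.5),(371,218.5),(371,228.5),(297.5,228.5)]),('fencefront top edge',.065,[(187,188.2),(406,177.5)]),('Lfoot tip',.143,[(237,166)]),('Rfoot',.143,[(283,164)]),('Lbarrel',.085,[(241,178)]),('Rbarrel',.085,[(285,176)])]:
    for u,v in L: print(n,atz(s,u,v,z))
sc=ld('scene0'); 
# feet in scene: c2 /3.3 + (150,165)
for n,x,y in[('L foot top',173,110),('L mid foot',170,150),('R foot top',280,52),('R mid',273,90),('railtopL',440,190),('railtopR',585,105)]:
    u,v=int(x/3.3+150),int(y/3.3+165); print(n,pt(sc,u,v))
E
```

```text
railL [0.4431 0.0943 0.0719]
railR [ 0.4391 -0.0466  0.0714]
fenL [0.5352 0.3105 0.067 ]
fenR [ 0.5432 -0.1159  0.0647]
board [0.4139 0.181  0.0211]
stopL [0.5403 0.2224 0.0863]
saw [0.7144 0.1718 0.2788]
saw [0.7148 0.0348 0.2643]
saw [0.7142 0.0869 0.4261]
saw [0.7135 0.2555 0.2892]
saw [ 0.7141 -0.0787  0.2048]
saw [0.7142 0.1415 0.2112]
arb [ 0.6962 -0.0974  0.3005]
tab [0.6782 0.0872 0.0019]
rail top 694 [0.4419561  0.0278459  0.09706231] [ 0.38732408 -0.04974328  0.0640281 ] [0.45571072 0.10068783 1.13898859]
[-0.01493053  0.44237186]
fence top 2001 [0.54358831 0.07419226 0.06605948] [ 0.52543203 -0.1291572   0.06007018] [0.56090304 0.33003637 0.0699722 ] [-0.02407468  0.54537446] [-0.01207317  0.01244688]
foot 80 [0.53595413 0.20314403 0.25120195] [0.38732408 0.09809634 0.11051841] [0.56656768 0.22538989 1.13898859]
foot 89 [0.51512897 0.11848637 0.38643936] [0.38732408 0.09809634 0.11347498] [0.56633611 0.1338792  1.13898859]
rail [0.4547 0.0991 0.07  ]
rail [ 0.4503 -0.0514  0.07  ]
rail [ 0.4298 -0.0505  0.07  ]
rail [0.4341 0.0997 0.07  ]
fencefront top edge [0.5251 0.3278 0.065 ]
fencefront top edge [ 0.5334 -0.1278  0.065 ]
Lfoot tip [0.5554 0.2133 0.143 ]
Rfoot [0.5565 0.124  0.143 ]
Lbarrel [0.5401 0.2123 0.085 ]
Rbarrel [0.5414 0.1221 0.085 ]
L foot top [0.5545 0.2166 0.1422]
L mid foot [0.5526 0.2236 0.1199]
R foot top [0.5566 0.1251 0.1425]
R mid [0.5557 0.1338 0.1188]
railtopL [0.4508 0.0991 0.0696]
railtopR [ 0.4362 -0.0481  0.0701]
```

Emit:
step_arm --commands '[{"slide":[0.024,0.038,0.002],"rotation":[0,0,-1.55],"jaw":-1},{"slide":[0.024,0.038,0.002],"rotation":[0,0,-1.55],"jaw":-1},{"slide":[0.024,0.038,0.002],"rotation":[0,0,-1.55],"jaw":-1},{"slide":[0.024,0.038,0.002],"rotation":[0,0,-1.55],"jaw":-1},{"slide":[0.024,0.038,0.002],"rotation":[0,0,-1.55],"jaw":-1},{"slide":[0.024,0.038,0.002],"rotation":[0,0,-1.55],"jaw":-1},{"slide":[0.024,0.038,0.002],"rotation":[0,0,-1.55],"jaw":-1},{"slide":[0.024,0.038,0.002],"rotation":[0,0,-1.55],"jaw":-1}]'

```text
time_s: 0.9
ee_pos: [0.322, -0.2215, 0.2425]
tcp_rot: [-0.004, 1.0, 0.001, -0.0]
contact_force: [1.1, -0.4, 0.5]
opening: -0.0001
```

Emit:
step_arm --commands '[{"slide":[0.027,0.041,0],"rotation":[0,0,0.15],"jaw":-1},{"slide":[0.027,0.041,0],"rotation":[0,0,0.15],"jaw":-1},{"slide":[0.027,0.041,0],"rotation":[0,0,0.15],"jaw":-1},{"slide":[0.027,0.041,0],"rotation":[0,0,0.15],"jaw":-1},{"slide":[0.027,0.041,0],"rotation":[0,0,0.15],"jaw":-1},{"slide":[0.027,0.041,0],"rotation":[0,0,0.15],"jaw":-1},{"slide":[0.027,0.041,0],"rotation":[0,0,0.15],"jaw":-1},{"slide":[0.027,0.041,0],"rotation":[0,0,0.15],"jaw":-1}]'

```text
time_s: 1.7
ee_pos: [0.5378, 0.1157, 0.2419]
tcp_rot: [-0.003, 1.0, 0.011, -0.0]
contact_force: [1.4, -1.7, 0.3]
opening: 0.0005
```

Emit:
step_arm --commands '[{"slide":[0.03,0.036,0],"rotation":[0,0,0],"jaw":-1},{"slide":[0.03,0.036,0],"rotation":[0,0,0],"jaw":-1},{"slide":[0.003,0.025,0],"rotation":[0,0,0],"jaw":-1},{"slide":[0,0,-0.035],"rotation":[0,0,0],"jaw":-1},{"slide":[0,0,-0.035],"rotation":[0,0,0],"jaw":-1},{"slide":[0,0,-0.03],"rotation":[0,0,0],"jaw":-1},{"slide":[0,0,-0.015],"rotation":[0,0,0],"jaw":-1},{"slide":[0,0,0],"rotation":[0,0,0],"jaw":-1}]'

```text
time_s: 2.5
ee_pos: [0.6026, 0.2261, 0.1173]
tcp_rot: [-0.003, 1.0, 0.016, -0.003]
contact_force: [0.0, -0.4, 0.9]
opening: -0.0
```

```bash
python3 - <<'E'
from h import *
print(bot.observe()['ee_pos'])
snap('scene','s1');a=cv2.imread('pics/s1.png')[130:310,120:380]
cv2.imwrite('pics/c3.png',cv2.resize(a,None,fx=3,fy=3,interpolation=cv2.INTER_CUBIC))
E
```

```text
[0.60258579 0.22605735 0.11725191]
```

View pics/c3.png

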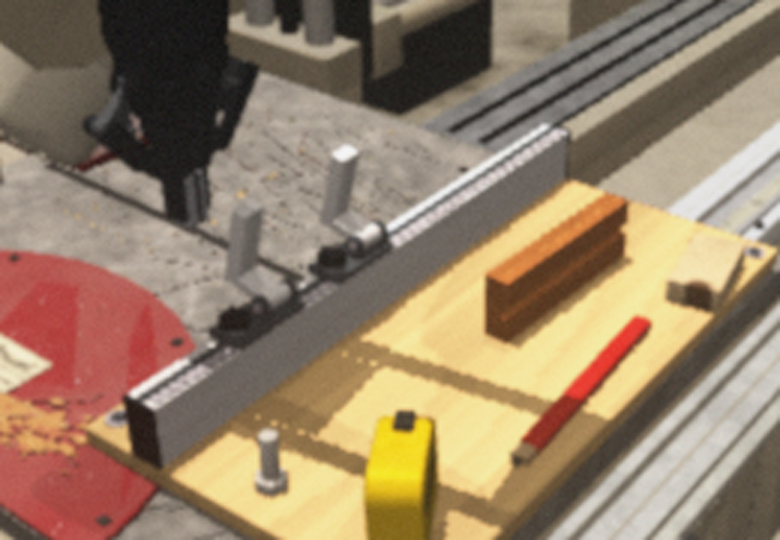

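Shut fingers (tip near crop (185,210)) stand clear behind the left foot at (245,230). I'll pull the stop over.

Emit:
step_arm --commands '[{"slide":[0,-0.013,0.009],"rotation":[0,0,0],"jaw":-1},{"slide":[-0.018,0,0],"rotation":[0,0,0],"jaw":-1},{"slide":[-0.015,0,0],"rotation":[0,0,0],"jaw":-1},{"slide":[-0.015,0,0],"rotation":[0,0,0],"jaw":-1},{"slide":[-0.015,0,0],"rotation":[0,0,0],"jaw":-1},{"slide":[-0.015,0,0],"rotation":[0,0,0],"jaw":-1},{"slide":[-0.01,0,0.003],"rotation":[0,0,0],"jaw":-1},{"slide":[0,0,0],"rotation":[0,0,0],"jaw":-1}]'

```text
time_s: 3.35
ee_pos: [0.5219, 0.2071, 0.1479]
tcp_rot: [-0.004, 1.0, 0.015, 0.011]
contact_force: [0.5, 0.3, 0.9]
opening: 0.0
```

```bash
python3 - <<'E'
from h import *
s=snap('scene','s2');a=cv2.imread('pics/s2.png')[130:310,120:380]
cv2.imwrite('pics/c4.png',cv2.resize(a,None,fx=3,fy=3,interpolation=cv2.INTER_CUBIC))
E
```

```text
(no output)
```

View pics/c4.png

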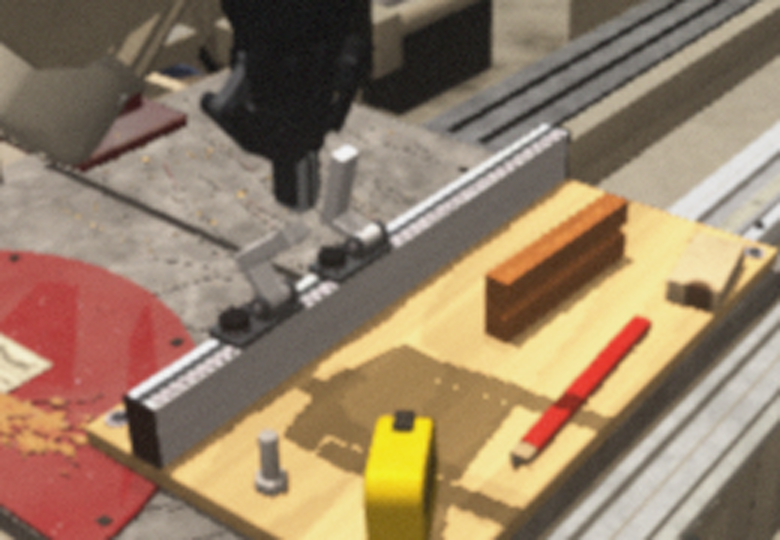

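The left foot is mid-swing, leaning forward (crop (270,245)), and the fingers are above it without force. I'll let time pass and look.

Emit:
step_arm --commands '[{"slide":[0,0,0],"rotation":[0,0,0],"jaw":-1},{"slide":[0,0,0],"rotation":[0,0,0],"jaw":-1},{"slide":[0,0,0],"rotation":[0,0,0],"jaw":-1},{"slide":[0,0,0],"rotation":[0,0,0],"jaw":-1},{"slide":[0,0,0],"rotation":[0,0,0],"jaw":-1},{"slide":[0,0,0],"rotation":[0,0,0],"jaw":-1},{"slide":[0,0,0],"rotation":[0,0,0],"jaw":-1},{"slide":[0,0,0],"rotation":[0,0,0],"jaw":-1}]'

```text
time_s: 4.2
ee_pos: [0.5254, 0.2065, 0.1479]
tcp_rot: [-0.004, 1.0, 0.014, 0.012]
contact_force: [0.7, -0.0, 0.6]
opening: 0.0
```

```bash
python3 - <<'E'
from h import *
s=snap('scene','s3');a=cv2.imread('pics/s3.png')[130:310,120:380]
cv2.imwrite('pics/c5.png',cv2.resize(a,None,fx=3,fy=3,interpolation=cv2.INTER_CUBIC))
E
```

```text
(no output)
```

View pics/c5.png

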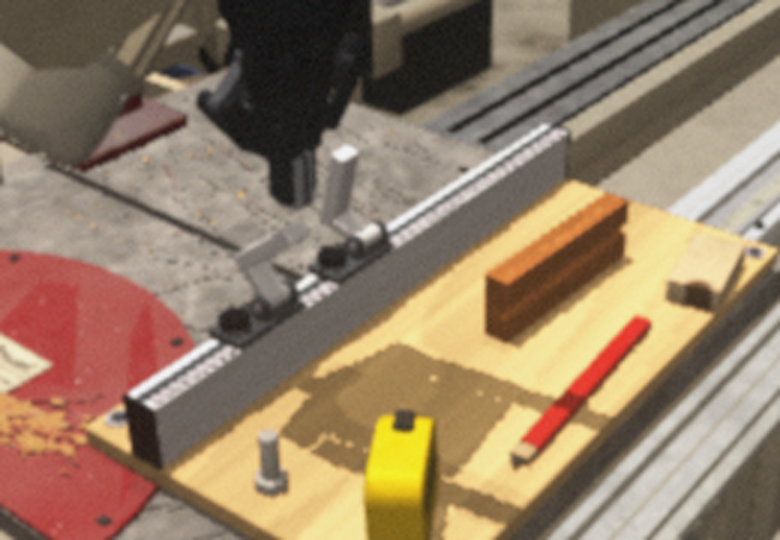

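It's resting against the fingertip, short of passing over. I'll push on towards the robot and slightly down.

Emit:
step_arm --commands '[{"slide":[-0.012,0.003,-0.004],"rotation":[0,0,0],"jaw":-1},{"slide":[-0.012,0.003,-0.004],"rotation":[0,0,0],"jaw":-1},{"slide":[-0.012,0,-0.004],"rotation":[0,0,0],"jaw":-1},{"slide":[-0.012,0,-0.004],"rotation":[0,0,0],"jaw":-1},{"slide":[0,0,0],"rotation":[0,0,0],"jaw":-1},{"slide":[0,0,0],"rotation":[0,0,0],"jaw":-1},{"slide":[0,0,0],"rotation":[0,0,0],"jaw":-1},{"slide":[0,0,0],"rotation":[0,0,0],"jaw":-1}]'

```text
time_s: 5.05
ee_pos: [0.4709, 0.214, 0.1303]
tcp_rot: [-0.004, 1.0, 0.015, 0.012]
contact_force: [0.8, 0.1, 0.9]
opening: -0.0002
```

```bash
python3 - <<'E'
from h import *
s=snap('scene','s4');a=cv2.imread('pics/s4.png')[130:310,120:380]
cv2.imwrite('pics/c6.png',cv2.resize(a,None,fx=3,fy=3,interpolation=cv2.INTER_CUBIC))
E
```

```text
(no output)
```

View pics/c6.png

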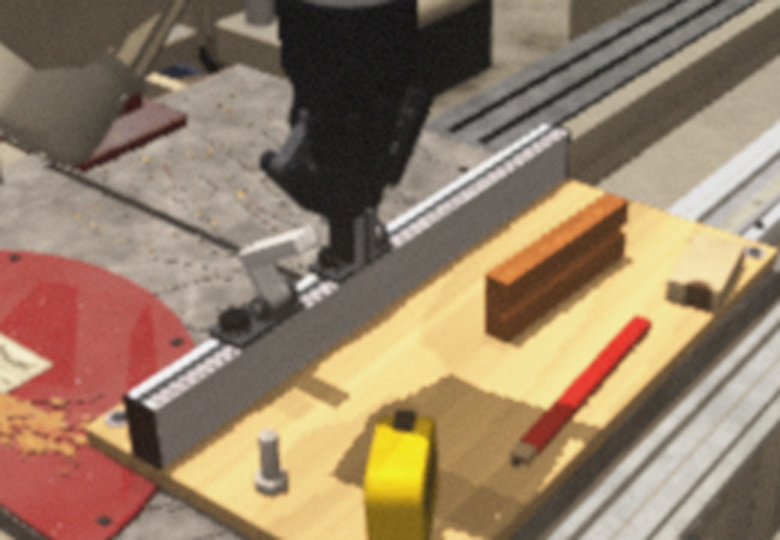

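The foot now points level towards the robot (crop (245–315, 245)), well past the falling point. I'll lift clear and move towards the rail's front while it drops.

Emit:
step_arm --commands '[{"slide":[0,0,0.02],"rotation":[0,0,0],"jaw":-1},{"slide":[0,0,0.02],"rotation":[0,0,0],"jaw":-1},{"slide":[-0.02,-0.03,0],"rotation":[0,0,0],"jaw":-1},{"slide":[-0.02,-0.04,0],"rotation":[0,0,0],"jaw":-1},{"slide":[-0.02,-0.04,0],"rotation":[0,0,0],"jaw":-1},{"slide":[-0.015,-0.04,0],"rotation":[0,0,0],"jaw":-1},{"slide":[0,-0.03,0],"rotation":[0,0,0],"jaw":-1},{"slide":[0,0,0],"rotation":[0,0,0],"jaw":-1}]'

```text
time_s: 5.9
ee_pos: [0.3977, 0.0286, 0.1732]
tcp_rot: [-0.003, 1.0, 0.016, 0.015]
contact_force: [-0.5, 0.5, 0.1]
opening: -0.0
```

```bash
python3 - <<'E'
from h import *
s=snap('scene','s5');a=cv2.imread('pics/s5.png')[130:310,120:380]
cv2.imwrite('pics/c7.png',cv2.resize(a,None,fx=3,fy=3,interpolation=cv2.INTER_CUBIC))
E
```

```text
(no output)
```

View pics/c7.png

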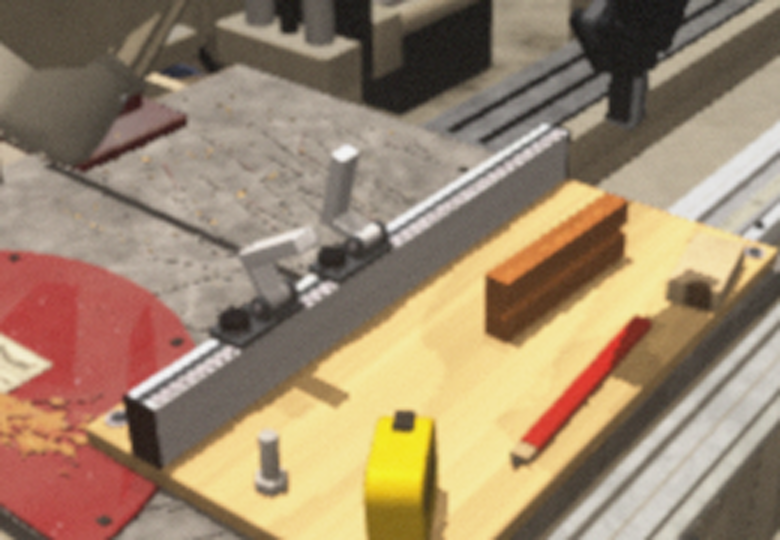

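The rail is still standing, and the left foot looks stuck where it was. I'll measure its angle from the depth.

```bash
python3 - <<'E'
from h import *
for f in('s3','s4','s5'):
    uu,vv,P=cloud(ld(f))
    m=(P[...,2]>.092)&(P[...,2]<.2)&(P[...,1]>.198)&(P[...,1]<.235)&(P[...,0]>.45)&(P[...,0]<.6)&(ld(f)['depth']>0)
    q=P[m]; print(f,len(q))
    if f!='s4':
      for lo in np.arange(.46,.58,.008):
        k=q[(q[:,0]>=lo)&(q[:,0]<lo+.008)]
        if len(k): print(round(lo,3),len(k),k[:,2].min().round(3),k[:,2].max().round(3),k[:,1].mean().round(3))
s=snap('top','t5'); uu,vv,P=cloud(s)
m=(P[...,2]>.095)&(P[...,2]<.2)&(P[...,1]>.195)&(P[...,1]<.24)&(P[...,0]>.45)&(P[...,0]<.6)&(s['depth']>0)
q=P[m];print('top');print(q[np.argsort(q[:,0])][::6].round(3))
E
```

```text
s3 566
0.5 1 0.135 0.135 0.226
0.508 250 0.13 0.2 0.213
0.516 118 0.123 0.2 0.219
0.524 67 0.116 0.2 0.221
0.532 27 0.092 0.197 0.223
0.54 69 0.092 0.123 0.222
0.548 29 0.093 0.117 0.226
0.556 5 0.1 0.111 0.227
s4 752
s5 251
0.5 51 0.129 0.14 0.219
0.508 28 0.123 0.139 0.224
0.516 23 0.119 0.135 0.225
0.524 24 0.115 0.129 0.224
0.532 35 0.092 0.126 0.223
0.54 64 0.092 0.12 0.222
0.548 22 0.095 0.115 0.225
0.556 4 0.108 0.111 0.22
top
[[0.502 0.222 0.132]
 [0.504 0.223 0.135]
 [0.505 0.217 0.138]
 [0.506 0.225 0.136]
 [0.507 0.211 0.139]
 [0.509 0.21  0.141]
 [0.509 0.215 0.138]
 [0.511 0.209 0.138]
 [0.511 0.221 0.137]
 [0.513 0.222 0.139]
 [0.515 0.209 0.136]
 [0.515 0.221 0.137]
 [0.517 0.224 0.14 ]
 [0.518 0.213 0.131]
 [0.519 0.215 0.135]
 [0.521 0.209 0.133]
 [0.522 0.219 0.131]
 [0.524 0.217 0.132]
 [0.525 0.225 0.128]
 [0.526 0.219 0.129]
 [0.527 0.209 0.133]
 [0.528 0.216 0.127]
 [0.53  0.21  0.127]
 [0.531 0.208 0.122]
 [0.533 0.216 0.125]
 [0.534 0.214 0.128]
 [0.535 0.216 0.124]
 [0.537 0.208 0.122]
 [0.537 0.22  0.12 ]
 [0.539 0.212 0.12 ]
 [0.541 0.212 0.124]
 [0.541 0.226 0.122]
 [0.543 0.214 0.12 ]
 [0.544 0.223 0.117]
 [0.546 0.217 0.117]
 [0.548 0.216 0.119]
 [0.548 0.223 0.117]
 [0.55  0.215 0.114]
 [0.552 0.211 0.116]
 [0.553 0.217 0.112]
 [0.554 0.213 0.114]
 [0.556 0.213 0.115]
 [0.557 0.221 0.111]
 [0.559 0.217 0.108]]
```

The stop sits at θ≈2.14, on the balance point. I'll push it down from above at the tip.

Emit:
step_arm --commands '[{"slide":[0.0205,0.037,0],"rotation":[0,0,0],"jaw":-1},{"slide":[0.0205,0.037,0],"rotation":[0,0,0],"jaw":-1},{"slide":[0.0205,0.037,0],"rotation":[0,0,0],"jaw":-1},{"slide":[0.0205,0.037,0],"rotation":[0,0,0],"jaw":-1},{"slide":[0.016,0.029,0],"rotation":[0,0,0],"jaw":-1},{"slide":[0,0,0],"rotation":[0,0,0],"jaw":-1},{"slide":[0,0,-0.01],"rotation":[0,0,0],"jaw":-1},{"slide":[0,0,0],"rotation":[0,0,0],"jaw":-1}]'

```text
time_s: 6.8
ee_pos: [0.4979, 0.224, 0.1608]
tcp_rot: [-0.005, 1.0, 0.019, 0.015]
contact_force: [-0.6, 0.3, -0.1]
opening: 0.0004
```

Emit:
step_arm --commands '[{"slide":[0,-0.009,-0.005],"rotation":[0,0,0],"jaw":-1},{"slide":[0,0,-0.01],"rotation":[0,0,0],"jaw":-1},{"slide":[-0.002,0,-0.01],"rotation":[0,0,0],"jaw":-1},{"slide":[-0.002,0,-0.01],"rotation":[0,0,0],"jaw":-1},{"slide":[-0.002,0,-0.01],"rotation":[0,0,0],"jaw":-1},{"slide":[-0.002,0,-0.01],"rotation":[0,0,0],"jaw":-1},{"slide":[0,0,-0.005],"rotation":[0,0,0],"jaw":-1},{"slide":[0,0,0.02],"rotation":[0,0,0],"jaw":-1}]'

```text
time_s: 7.6
ee_pos: [0.4637, 0.2101, 0.1131]
tcp_rot: [-0.004, 1.0, 0.016, -0.009]
contact_force: [-0.1, 0.8, 0.8]
opening: 0.0002
```

Emit:
step_arm --commands '[{"slide":[0,0,0.03],"rotation":[0,0,0],"jaw":-1},{"slide":[0,0,0.03],"rotation":[0,0,0],"jaw":-1},{"slide":[-0.02,-0.038,0],"rotation":[0,0,0],"jaw":-1},{"slide":[-0.02,-0.038,0],"rotation":[0,0,0],"jaw":-1},{"slide":[-0.02,-0.038,0],"rotation":[0,0,0],"jaw":-1},{"slide":[-0.02,-0.038,0],"rotation":[0,0,0],"jaw":-1},{"slide":[-0.01,-0.03,0],"rotation":[0,0,0],"jaw":-1},{"slide":[0,0,0],"rotation":[0,0,0],"jaw":-1}]'

```text
time_s: 8.4
ee_pos: [0.3708, 0.021, 0.173]
tcp_rot: [-0.003, 1.0, 0.015, -0.006]
contact_force: [-0.1, 0.4, 0.9]
opening: -0.0002
```

```bash
python3 - <<'E'
from h import *
s=snap('scene','s6');a=cv2.imread('pics/s6.png')[130:310,120:380]
cv2.imwrite('pics/c8.png',cv2.resize(a,None,fx=3,fy=3,interpolation=cv2.INTER_CUBIC))
for n in('scene','top'):
    s=snap(n,n+'6'); uu,vv,P=cloud(s)
    for lo,hi in((.195,.24),(.105,.15)):
        q=P[(P[...,2]>.03)&(P[...,2]<.2)&(P[...,1]>lo)&(P[...,1]<hi)&(P[...,0]>.48)&(P[...,0]<.6)&(s['depth']>0)]
        print(n,lo,'front',q[q[:,0]<.518].mean(0).round(3) if (q[:,0]<.518).any() else None,(q[:,0]<.518).sum(),'zmax',q[:,2].max().round(3),(q[:,2]>.1).sum())
E
```

```text
scene 0.195 front [0.505 0.22  0.062] 292 zmax 0.088 0
scene 0.105 front None 0 zmax 0.143 173
top 0.195 front [0.508 0.216 0.077] 109 zmax 0.092 0
top 0.105 front None 0 zmax 0.145 70
```

The left stop is down (its foot stands in front of the fence at x≈0.505, with nothing above z 0.092), and the right one is still up. Next I tip the rail.

Emit:
step_arm --commands '[{"slide":[0,0.002,-0.035],"rotation":[0,0,0],"jaw":-1},{"slide":[0,0,-0.035],"rotation":[0,0,0],"jaw":-1},{"slide":[0,0,-0.03],"rotation":[0,0,0],"jaw":-1},{"slide":[0.005,0,-0.005],"rotation":[0,0,0],"jaw":-1},{"slide":[0.01,0,0],"rotation":[0,0,0],"jaw":-1},{"slide":[0.01,0,0],"rotation":[0,0,0],"jaw":-1},{"slide":[0.01,0,0],"rotation":[0,0,0],"jaw":-1},{"slide":[0,0,0],"rotation":[0,0,0],"jaw":-1}]'

```text
time_s: 9.35
ee_pos: [0.4181, 0.0303, 0.0693]
tcp_rot: [-0.003, 1.0, 0.021, 0.001]
contact_force: [0.1, -0.3, -0.5]
opening: 0.0
```

Emit:
step_arm --commands '[{"slide":[-0.008,-0.004,-0.008],"rotation":[0,0,0],"jaw":-1},{"slide":[0,0,-0.004],"rotation":[0,0,0],"jaw":-1},{"slide":[0.01,0,0],"rotation":[0,0,0],"jaw":-1},{"slide":[0.01,0,0],"rotation":[0,0,0],"jaw":-1},{"slide":[0.01,0,0],"rotation":[0,0,0],"jaw":-1},{"slide":[0.01,0,0],"rotation":[0,0,0],"jaw":-1},{"slide":[0.005,0,0],"rotation":[0,0,0],"jaw":-1},{"slide":[0,0,0],"rotation":[0,0,0],"jaw":-1}]'

```text
time_s: 10.15
ee_pos: [0.4602, 0.0254, 0.0578]
tcp_rot: [-0.003, 1.0, 0.02, 0.003]
contact_force: [0.4, 1.2, -0.7]
opening: 0.0001
```

```bash
cat >> h.py <<'E'
def rail(f):
    s=snap('top',f); uu,vv,P=cloud(s); hsv=cv2.cvtColor(s['color'],cv2.COLOR_RGB2HSV)
    c=s['color'].astype(int)
    m=(P[...,2]>.03)&(P[...,2]<.08)&(P[...,0]>.41)&(P[...,0]<.535)&(P[...,1]>-.08)&(P[...,1]<.26)&(s['depth']>0)&(hsv[...,0]<20)&(hsv[...,1]>90)
    q=P[m]; r=cv2.minAreaRect((q[:,:2]*1000).astype(np.float32))
    print('rail n',m.sum(),'zmed',np.median(q[:,2]).round(4),np.percentile(q[:,2],[3,97]).round(4),'rect',np.round(r[0],1),np.round(r[1],1),round(r[2],2))
    print(np.round(cv2.boxPoints(r),1).tolist(), bot.observe()['ee_pos'].round(4))
    return s
E
python3 - <<'E'
from h import *
rail('t7')
E
```

```text
rail n 171 zmed 0.0408 [0.0329 0.0455] rect [481.8  88.9] [17.  49.5] 88.27
[[456.79998779296875, 81.0999984741211], [506.29998779296875, 79.5999984741211], [506.79998779296875, 96.5999984741211], [457.29998779296875, 98.0999984741211]] [0.4597 0.0255 0.0578]
```

The rail lies flat (top z≈0.041, x 0.457–0.506). I'll back off, go down and push it to the fence.

Emit:
step_arm --commands '[{"slide":[-0.025,0,0],"rotation":[0,0,0],"jaw":-1},{"slide":[-0.005,0,0],"rotation":[0,0,0],"jaw":-1},{"slide":[0,0,-0.02],"rotation":[0,0,0],"jaw":-1},{"slide":[0,0,-0.008],"rotation":[0,0,0],"jaw":-1},{"slide":[0,0,0],"rotation":[0,0,0],"jaw":-1},{"slide":[0.008,0,0],"rotation":[0,0,0],"jaw":-1},{"slide":[0.008,0,0],"rotation":[0,0,0],"jaw":-1},{"slide":[0,0,0],"rotation":[0,0,0],"jaw":-1}]'

```text
time_s: 11.0
ee_pos: [0.4486, 0.0252, 0.0308]
tcp_rot: [-0.002, 1.0, 0.02, 0.005]
contact_force: [0.1, 0.9, -0.7]
opening: -0.0005
```

Emit:
step_arm --commands '[{"slide":[0.005,0,-0.001],"rotation":[0,0,0],"jaw":-1},{"slide":[0.005,0,0],"rotation":[0,0,0],"jaw":-1},{"slide":[0.005,0,0],"rotation":[0,0,0],"jaw":-1},{"slide":[0.004,0,0],"rotation":[0,0,0],"jaw":-1},{"slide":[0.003,0,0],"rotation":[0,0,0],"jaw":-1},{"slide":[0.002,0,0],"rotation":[0,0,0],"jaw":-1},{"slide":[0.002,0,0],"rotation":[0,0,0],"jaw":-1},{"slide":[0.001,0,0],"rotation":[0,0,0],"jaw":-1}]'

```text
time_s: 11.8
ee_pos: [0.4731, 0.0255, 0.0292]
tcp_rot: [-0.003, 1.0, 0.021, -0.0]
contact_force: [-2.7, -0.3, 1.2]
opening: -0.0003
```

```bash
python3 - <<'E'
from h import *
rail('t8')
E
```

```text
rail n 205 zmed 0.0403 [0.0325 0.0447] rect [506.4  90.3] [21.3 51. ] 88.32
[[480.5, 80.4000015258789], [531.5999755859375, 78.9000015258789], [532.2000122070312, 100.0999984741211], [481.20001220703125, 101.5999984741211]] [0.4732 0.0255 0.0292]
```

Emit:
step_arm --commands '[{"slide":[0.002,0,0],"rotation":[0,0,0],"jaw":-1},{"slide":[0.002,0,0],"rotation":[0,0,0],"jaw":-1},{"slide":[-0.01,0,0],"rotation":[0,0,0],"jaw":-1},{"slide":[-0.02,0,0],"rotation":[0,0,0],"jaw":-1},{"slide":[0,0,0.03],"rotation":[0,0,0],"jaw":-1},{"slide":[0,-0.03,0.02],"rotation":[0,0,0],"jaw":-1},{"slide":[0.015,-0.04,0],"rotation":[0,0,0],"jaw":-1},{"slide":[0.02,-0.04,0],"rotation":[0,0,0],"jaw":-1}]'

```text
time_s: 12.65
ee_pos: [0.4754, -0.0822, 0.0804]
tcp_rot: [-0.003, 1.0, 0.025, -0.002]
contact_force: [0.8, 0.6, 0.1]
opening: -0.0002
```

```bash
python3 - <<'E'
from h import *
s=rail('t9')
a=s['color'][140:240,180:420,::-1]
cv2.imwrite('pics/c9.png',cv2.resize(a,None,fx=3.3,fy=3.3,interpolation=cv2.INTER_CUBIC))
E
```

```text
rail n 1646 zmed 0.0404 [0.0322 0.0447] rect [507.9  25.6] [ 50.9 149.8] 1.48
[[480.6000061035156, 99.80000305175781], [484.3999938964844, -49.900001525878906], [535.2999877929688, -48.599998474121094], [531.4000244140625, 101.19999694824219]] [ 0.4808 -0.0891  0.0813]
```

View pics/c9.png

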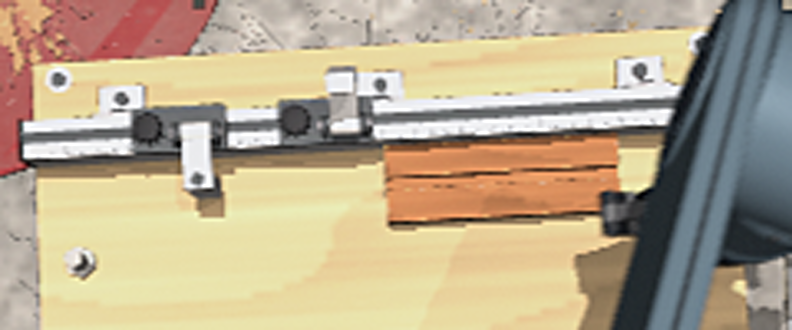

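The rail lies along the fence groove up (crop (387–618, 140–225)), and the left stop is down at (198,160). Next I push on its right end.

Emit:
step_arm --commands '[{"slide":[0.02,0,0],"rotation":[0,0,0],"jaw":-1},{"slide":[0.005,0,-0.02],"rotation":[0,0,0],"jaw":-1},{"slide":[0,0,-0.02],"rotation":[0,0,0],"jaw":-1},{"slide":[0,0,-0.006],"rotation":[0,0,0],"jaw":-1},{"slide":[0,0.008,0],"rotation":[0,0,0],"jaw":-1},{"slide":[0,0.008,0],"rotation":[0,0,0],"jaw":-1},{"slide":[0,0,0],"rotation":[0,0,0],"jaw":-1},{"slide":[0,0,0],"rotation":[0,0,0],"jaw":-1}]'

```text
time_s: 13.5
ee_pos: [0.5109, -0.0755, 0.0377]
tcp_rot: [0.002, 1.0, 0.021, 0.008]
contact_force: [0.0, 0.5, 0.5]
opening: 0.0002
```

Emit:
step_arm --commands '[{"slide":[0,0,-0.008],"rotation":[0,0,0],"jaw":-1},{"slide":[-0.001,0.01,0],"rotation":[0,0,0],"jaw":-1},{"slide":[0,0.011,0],"rotation":[0,0,0],"jaw":-1},{"slide":[-0.0005,0.011,0],"rotation":[0,0,0],"jaw":-1},{"slide":[0,0.011,0],"rotation":[0,0,0],"jaw":-1},{"slide":[-0.0005,0.011,0],"rotation":[0,0,0],"jaw":-1},{"slide":[0,0.011,0],"rotation":[0,0,0],"jaw":-1},{"slide":[0,0.005,0],"rotation":[0,0,0],"jaw":-1}]'

```text
time_s: 14.3
ee_pos: [0.5093, 0.0003, 0.0305]
tcp_rot: [0.003, 1.0, 0.021, 0.009]
contact_force: [-0.0, -0.8, 0.3]
opening: -0.0001
```

```bash
python3 - <<'E'
from h import *
s=rail('t10'); print(bot.observe()['contact_force'])
E
```

```text
rail n 1181 zmed 0.0405 [0.0321 0.0445] rect [505.9  87.7] [ 50.7 149.4] 1.21
[[478.8999938964844, 161.89999389648438], [482.1000061035156, 12.5], [532.7999877929688, 13.600000381469727], [529.5999755859375, 162.89999389648438]] [0.5092 0.0007 0.0305]
[-1.38781082  0.54441189  0.29400009]
```

Emit:
step_arm --commands '[{"slide":[-0.0005,0.009,0],"rotation":[0,0,0],"jaw":-1},{"slide":[0,0.008,0],"rotation":[0,0,0],"jaw":-1},{"slide":[-0.0005,0.007,0],"rotation":[0,0,0],"jaw":-1},{"slide":[0,0.006,0],"rotation":[0,0,0],"jaw":-1},{"slide":[0,0.004,0],"rotation":[0,0,0],"jaw":-1},{"slide":[0,0.003,0],"rotation":[0,0,0],"jaw":-1},{"slide":[0,0.002,0],"rotation":[0,0,0],"jaw":-1},{"slide":[0,0.001,0],"rotation":[0,0,0],"jaw":-1}]'

```text
time_s: 15.15
ee_pos: [0.5084, 0.0437, 0.0305]
tcp_rot: [0.003, 1.0, 0.021, 0.009]
contact_force: [0.1, -1.3, 1.4]
opening: 0.0
```

Emit:
step_arm --commands '[{"slide":[0,0.001,0],"rotation":[0,0,0],"jaw":-1},{"slide":[0,0.001,0],"rotation":[0,0,0],"jaw":-1},{"slide":[0,0.001,0],"rotation":[0,0,0],"jaw":-1},{"slide":[0,0,0],"rotation":[0,0,0],"jaw":-1},{"slide":[0,0,0],"rotation":[0,0,0],"jaw":-1},{"slide":[0,0,0],"rotation":[0,0,0],"jaw":-1},{"slide":[0,0,0],"rotation":[0,0,0],"jaw":-1},{"slide":[0,0,0],"rotation":[0,0,0],"jaw":-1}]'

```text
time_s: 15.95
ee_pos: [0.5084, 0.0456, 0.0305]
tcp_rot: [0.003, 1.0, 0.021, 0.009]
contact_force: [0.3, -2.2, 1.2]
opening: 0.0003
```

```bash
python3 - <<'E'
from h import *
s=rail('t11'); print(bot.observe()['contact_force'])
E
```

```text
rail n 1027 zmed 0.0405 [0.0325 0.0445] rect [505.2 133.9] [ 51.2 147.7] 1.52
[[477.6000061035156, 207.10000610351562], [481.6000061035156, 59.400001525878906], [532.7999877929688, 60.79999923706055], [528.9000244140625, 208.39999389648438]] [0.5084 0.0456 0.0305]
[-1.12682382 -1.79258467  0.60964051]
```

Emit:
step_arm --commands '[{"slide":[0,0.002,0],"rotation":[0,0,0],"jaw":-1},{"slide":[0,0.002,0],"rotation":[0,0,0],"jaw":-1},{"slide":[0,0.002,0],"rotation":[0,0,0],"jaw":-1},{"slide":[0,0,0],"rotation":[0,0,0],"jaw":-1},{"slide":[0,0,0],"rotation":[0,0,0],"jaw":-1},{"slide":[0,0,0],"rotation":[0,0,0],"jaw":-1},{"slide":[0,0,0],"rotation":[0,0,0],"jaw":-1},{"slide":[0,0,0],"rotation":[0,0,0],"jaw":-1}]'

```text
time_s: 16.8
ee_pos: [0.5084, 0.0457, 0.0307]
tcp_rot: [0.008, 1.0, 0.022, 0.008]
contact_force: [-0.3, -3.6, 0.7]
opening: -0.0003
```

It's blocked against the stop. Retreat, then press the front edge home.

Emit:
step_arm --commands '[{"slide":[0,-0.01,0],"rotation":[0,0,0],"jaw":-1},{"slide":[0,-0.015,0],"rotation":[0,0,0],"jaw":-1},{"slide":[0,0,0.03],"rotation":[0,0,0],"jaw":-1},{"slide":[0,0,0.02],"rotation":[0,0,0],"jaw":-1},{"slide":[-0.03,0.02,0],"rotation":[0,0,0],"jaw":-1},{"slide":[-0.03,0.03,0],"rotation":[0,0,0],"jaw":-1},{"slide":[-0.015,0.04,0],"rotation":[0,0,0],"jaw":-1},{"slide":[0,0.02,0],"rotation":[0,0,0],"jaw":-1}]'

```text
time_s: 17.6
ee_pos: [0.4324, 0.1293, 0.0821]
tcp_rot: [0.006, 1.0, 0.019, 0.01]
contact_force: [0.7, 0.1, 0.4]
opening: -0.0002
```

Emit:
step_arm --commands '[{"slide":[0,0,0],"rotation":[0,0,0],"jaw":-1},{"slide":[0,0,-0.02],"rotation":[0,0,0],"jaw":-1},{"slide":[0,0,-0.02],"rotation":[0,0,0],"jaw":-1},{"slide":[0,0,-0.006],"rotation":[0,0,0],"jaw":-1},{"slide":[0,0,0],"rotation":[0,0,0],"jaw":-1},{"slide":[0,0,0],"rotation":[0,0,0],"jaw":-1},{"slide":[0,0,0],"rotation":[0,0,0],"jaw":-1},{"slide":[0,0,0],"rotation":[0,0,0],"jaw":-1}]'

```text
time_s: 18.4
ee_pos: [0.4351, 0.1288, 0.0373]
tcp_rot: [0.005, 1.0, 0.02, 0.012]
contact_force: [-1.0, 0.4, -0.2]
opening: 0.0003
```

```bash
python3 - <<'E'
from h import *
s=rail('t12'); print(bot.observe()['contact_force'])
E
```

```text
rail n 763 zmed 0.0406 [0.0334 0.0444] rect [506.2 132.5] [ 48.8 149.3] 1.05
[[480.5, 206.6999969482422], [483.20001220703125, 57.400001525878906], [532.0, 58.29999923706055], [529.2000122070312, 207.60000610351562]] [0.4352 0.1288 0.0374]
[-0.97796792 -0.35670392  0.05739959]
```

Rail front edge is at x≈0.481, so contact comes at TCP x≈0.470.

Emit:
step_arm --commands '[{"slide":[0.008,0,-0.008],"rotation":[0,0,0],"jaw":-1},{"slide":[0.01,0,0],"rotation":[0,0,0],"jaw":-1},{"slide":[0.008,0,0],"rotation":[0,0,0],"jaw":-1},{"slide":[0.004,0,0],"rotation":[0,0,0],"jaw":-1},{"slide":[0.003,0,0],"rotation":[0,0,0],"jaw":-1},{"slide":[0.002,0,0],"rotation":[0,0,0],"jaw":-1},{"slide":[0.002,0,0],"rotation":[0,0,0],"jaw":-1},{"slide":[0.002,0,0],"rotation":[0,0,0],"jaw":-1}]'

```text
time_s: 19.25
ee_pos: [0.4707, 0.1288, 0.0277]
tcp_rot: [0.006, 1.0, 0.021, 0.005]
contact_force: [-5.9, -0.4, 3.7]
opening: -0.0002
```

Emit:
step_arm --commands '[{"slide":[0.002,0,0],"rotation":[0,0,0],"jaw":-1},{"slide":[0.002,0,0],"rotation":[0,0,0],"jaw":-1},{"slide":[0.002,0,0],"rotation":[0,0,0],"jaw":-1},{"slide":[0,0,0],"rotation":[0,0,0],"jaw":-1},{"slide":[0,0,0],"rotation":[0,0,0],"jaw":-1},{"slide":[0,0,0],"rotation":[0,0,0],"jaw":-1},{"slide":[0,0,0],"rotation":[0,0,0],"jaw":-1},{"slide":[0,0,0],"rotation":[0,0,0],"jaw":-1}]'

```text
time_s: 20.05
ee_pos: [0.4705, 0.1287, 0.0262]
tcp_rot: [0.006, 1.0, 0.021, -0.002]
contact_force: [-1.8, 0.1, 1.1]
opening: -0.0002
```

Emit:
step_arm --commands '[{"slide":[-0.015,0,0],"rotation":[0,0,0],"jaw":-1},{"slide":[-0.02,0,0],"rotation":[0,0,0],"jaw":-1},{"slide":[0,0,0.04],"rotation":[0,0,0],"jaw":-1},{"slide":[0,0,0.045],"rotation":[0,0,0],"jaw":-1},{"slide":[0,-0.02,0.04],"rotation":[0,0,0],"jaw":-1},{"slide":[-0.02,-0.04,0],"rotation":[0,0,0],"jaw":-1},{"slide":[-0.02,-0.04,0],"rotation":[0,0,0],"jaw":-1},{"slide":[-0.02,-0.04,0],"rotation":[0,0,0],"jaw":-1}]'

```text
time_s: 20.85
ee_pos: [0.3792, -0.0127, 0.1579]
tcp_rot: [0.008, 1.0, 0.025, 0.006]
contact_force: [0.6, -0.2, 0.4]
opening: 0.0002
```

Emit:
step_arm --commands '[{"slide":[-0.01,-0.04,0],"rotation":[0,0,0],"jaw":-1},{"slide":[0,-0.04,0],"rotation":[0,0,0],"jaw":-1},{"slide":[0,-0.04,0],"rotation":[0,0,0],"jaw":-1},{"slide":[0,-0.02,0],"rotation":[0,0,0],"jaw":-1},{"slide":[0,0,0],"rotation":[0,0,0],"jaw":-1},{"slide":[0,0,0],"rotation":[0,0,0],"jaw":-1},{"slide":[0,0,0],"rotation":[0,0,0],"jaw":-1},{"slide":[0,0,0],"rotation":[0,0,0],"jaw":-1}]'

```text
time_s: 21.65
ee_pos: [0.3681, -0.162, 0.1607]
tcp_rot: [0.011, 1.0, 0.023, 0.011]
contact_force: [0.1, 0.4, 0.1]
opening: 0.0004
```

```bash
python3 - <<'E'
from h import *
s=rail('t13'); print(bot.observe()['contact_force'])
sc=snap('scene','s13')
a=s['color'][155:215,215:340,::-1]; b=sc['color'][185:285,165:325,::-1]
A=cv2.resize(a,(750,360),interpolation=cv2.INTER_CUBIC);B=cv2.resize(b,(380,238),interpolation=cv2.INTER_CUBIC)
im=np.zeros((600,760,3),np.uint8);im[:360,:750]=A;im[361:599,:380]=B
C=cv2.resize(s['color'][150:285,185:420,::-1],(378,217));im[361:578,381:759]=C
cv2.imwrite('pics/c10.png',im)
for f,t in(('top0','top'),('t13','now')):
    q=ld(f); uu,vv,P=cloud(q); 
    hs=cv2.cvtColor(q['color'],cv2.COLOR_RGB2HSV)
    for n,u,v,r in(('tape',212,256,20),('pencil',292,262,45),('bolt',205,219,8)):
        m=(abs(uu-u)<r)&(abs(vv-v)<min(r,18))&(P[...,2]>.0255)&(P[...,2]<.1)&(q['depth']>0); print(t,n,m.sum(),P[m].mean(0).round(3))
E
```

```text
rail n 1666 zmed 0.0404 [0.0324 0.0445] rect [505.2 132.9] [ 50.7 150. ] 1.35
[[478.1000061035156, 207.3000030517578], [481.6000061035156, 57.29999923706055], [532.2999877929688, 58.5], [528.7999877929688, 208.5]] [ 0.3681 -0.1619  0.1607]
[-0.25011034  0.56978959  0.39162709]
top tape 629 [0.381 0.275 0.073]
top pencil 570 [0.365 0.111 0.029]
top bolt 66 [0.462 0.299 0.042]
now tape 632 [0.38  0.275 0.073]
now pencil 579 [0.365 0.111 0.029]
now bolt 68 [0.462 0.299 0.041]
```

View pics/c10.png

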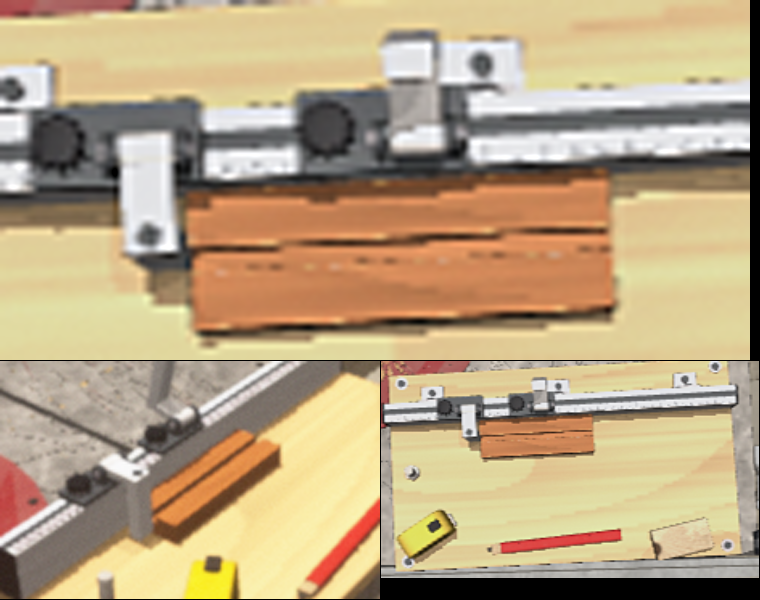

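```bash
python3 - <<'E'
from h import *
s=ld('t13')
l=lambda x,y,z: atz(s,x/6+215-.4,y/6+155-.4,z)
arm=[l(118,150,.092),l(177,160,.092),l(124,240,.092),l(180,240,.092)]
r=[l(188,210,.04),l(196,320,.04)]
print(arm,r)
y=np.array([-.024,1]);y/=np.linalg.norm(y)
print('arm right',[a[:2]@y for a in (arm[1],arm[3])],'arm left',[a[:2]@y for a in(arm[0],arm[2])],'rail end',[a[:2]@y for a in r])
E
```

```text
[array([0.5363, 0.2253, 0.092 ]), array([0.5322, 0.2053, 0.092 ]), array([0.5055, 0.2238, 0.092 ]), array([0.505 , 0.2049, 0.092 ])] [array([0.5214, 0.2071, 0.04  ]), array([0.4822, 0.2051, 0.04  ])]
arm right [np.float64(0.19247177610837227), np.float64(0.19272450333340954)] arm left [np.float64(0.21236764692246182), np.float64(0.21160706593825154)] rail end [np.float64(0.1945303833148468), np.float64(0.19347148823272858)]
```

```bash
python3 -c "
from h import *
print(bot.hand_in())"
```

```text
the job is handed in; nothing more can be done
None
```

I've handed the job in at about 22 s of robot time. The left-hand stop is down, and the rail lies flat, groove up, against the fence and the stop. The hand-in gives no verdict, so the results below are from my own checks.

I flipped the left stop by pushing its foot over from behind. It hung at about 2.14 rad, so a second push down on its tip finished it. I then tipped the rail over towards the fence, pushed it flush, slid it left along the fence to the stop and pressed its front edge home, fingers shut throughout.

**What the last checks showed:**
- **Stops:** the left stop is down; I judged this from the pictures and depth and did not measure its angle to 0.06 rad. The right one is still folded back.
- **Rail against the fence:** its top is at z≈0.040 with the groove up. Its slope along the fence is 0.0236 rad against the fence's roughly 0.024, and its edge lies on the face within measurement error. The final push was blocked by the fence.
- **Rail against the stop:** the push left was blocked at about 3.6 N. The images put the rail's end 1–2 mm past the foot's side, which can't be real, so I take it as contact within the camera calibration error.
- **Other things:** the tape measure, pencil and bolt moved by 1 mm or less. I checked the offcut by eye only, and it looks undisturbed.
- **Robot:** the gripper is clear of everything.

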